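# Key the dog ring onto the mandrel and lay in the drive bar

### The arm

A 6-joint arm with a two-finger parallel gripper is mounted at the origin on a cart in front of the work surface, level with it; the furniture and walls round the work are solid. World frame = base frame: x ahead of the robot, y to its left, z up, the work surface at z = 0. Lengths are in m, angles in degrees, forces in N, time in s.
With the tool pointing down it reaches from about 0.375 to 0.9 m from the base axis. Payload 3.1 kg.
Tool frame: the origin (TCP) lies midway between the tips of the shut fingers; the grasp point (between the pads) lies 19 mm behind it; z points along the fingers, y is the line along which they close (so a half turn about z gives the same grasp; the last joint's range is limited). The gripper opens to 87 mm and grips with 3 to 60 N. Pads are 19 mm wide; open, the fingers measure 117 mm over their backs; the gripper's body (75 mm by 190 mm) begins 51 mm behind the grasp point.
Start: joints at [62.538, 30.224, 82.088, -0, 67.689, -10.227], TCP at [0.185, 0.597, 0.223] pointing down, gripper open.
Joint ranges: [-176.69, 176.69], [-43.24, 126.21], [12.49, 139.97], [-82, 262], [0, 151.66], [-163.58, 163.58]. Speed limits (degrees/s): [159.86, 159.86, 180, 180, 180, 180].

### API

Orientations are given as a 3x3 rotation matrix whose columns are the frame's x, y, z axes.
In Python, from rig import read_state, optics, bot gives the robot as it stands. The module is installed in compiled form; this text tells all that it offers.
- The arm moves only by the tool send_rows, never from a script. Its argument "commands" is a list of rows, each a list of 7 numbers: the turn, a rotation vector about the tool's x, y, z in units of 5 degrees (1.0 is 5 degrees), then the shift along the tool's x, y, z in units of 30 mm (1.0 is 30 mm), then the opening, from 0 (shut) to 1 (fully open). In form: [[rx, ry, rz, tx, ty, tz, gripper], ...]. A call has 1 to 20 rows; each row is the pose to reach, as a shift and turn from the pose commanded when the call began, along the tool's axes at that moment; what a row does not reach only later rows make up. A row lasts 1/12 s, in which the tool goes at most 41.7 mm and 7.16 degrees, less where a joint would pass 70% of its speed; a pose out of reach is approached as far as the arm can. A call with a gripper value outside its range is refused whole. The fingers move at their own pace and stop on an object; the grip force is fixed at half the most. Time passes only in rows, so rows that repeat a pose let the fingers close. It gives the time, the measured TCP pose, the force, the opening and the grip force at its end, in the units of the state.
- read_state(): the state, without advancing time (a new reading comes with each control period).
- optics.capture(name): name is "side" or "top"; returns a dict with "image" (420x560x3 uint8, blue, green, red), "intrinsics" (3x3 intrinsics, pixels), "k1" (the pictures are not rectified: a ray, as slopes to the right and down, at radius r is drawn at 1 + k1 r^2 times it, then the intrinsics apply), "extrinsics" (4x4, takes a point from world to camera coordinates). Camera axes: x right, y down, z forward; pixel columns grow to the right and rows downward; lengths in m; the calibration is good to about 2 mm. A picture is of the moment at which its call begins. There is no depth.
- bot.hand_in(): hands the job in; it is judged then, once.
The state is a dict: "time_s": time; "joint_positions": joint angles; "qvel": joint speeds; "tau": joint torques, N m; "position": TCP position; "tcp_rot": TCP orientation; "force": force on the tool from outside, world axes, zero at the start; "moment": the same for the moment, N m; "opening": opening from 0.0 (shut) to 1.0 (fully open); "grasp_force": force on a finger pad.
Only numpy, scipy, OpenCV 4.12 (cv2) and the standard library are available. Lean on these libraries where they do the work, as an engineer would, in place of code of your own. Each camera call takes 0.05 s, during which the arm holds its last target. There are 200 camera calls.

### The job

Set the mandrel up for its torque check: put the steel dog ring over the mandrel, slots up, and turn it until its tab drops into the keyway and the ring sits fully home on the shoulder. Then lay the drive bar flat in the ring's two slots, hexagon up and centred over the mandrel, ready for the torque wrench. Set the parts down gently, without ramming them or letting them fall from a height, and leave everything else on the bench where it is.

Things in the scene. Friction and masses are not known exactly. Their poses are not given: they have to be found in the camera images.
- mandrel_stand: Fixed mandrel on a grey round foot (radius 46 mm, 14 high) screwed to the bench. Origin: centre of the foot's underside, z up. Grey column of radius 24, dark shoulder collar of radius 27 with its flat top 76 above the bench, and above that a bright journal of radius 17, 24 high (top at 100), its top edge bevelled 2.5.
- mandrel_seat (a point): Point on the mandrel's axis in the plane of the shoulder on which the ring must sit, 76 mm above the bench; axes as the stand's.
- keyway_mouth (a point): Upper end of the keyway, on the journal's outside, 17 mm from the axis on the stand's -x side, 100 mm above the bench. The keyway is a straight groove down the whole journal, open at the top and outside, 8.5 wide (10.5 at the mouth), 6 deep; a red paint mark on the collar lies below it.
- dog_ring: Bright steel ring, outer radius 28 mm, bore radius 18, 40 high, 0.25 to 0.5 kg, standing on the bench slots up. Origin: centre of its underside, z up. Two opposed open slots, 15 wide and 12 deep, cross its top along its y axis; their floor is 28 above the underside. Once home, its x axis lies along the stand's.
- ring_tab (a point): Inner end of the ring's one tab, which points inward from the bore on the ring's -x side: 12.5 mm from the axis, 17 above the underside. The tab is 6.5 wide, 10 high (12 to 22 above the underside). Red paint line above it on the ring's top and outside. Off the keyway the tab stops on the journal's top with the ring 12 above the shoulder.
- drive_bar: Dark steel bar, 12 mm wide, 110 long (its y axis), 14 high, 0.14 to 0.28 kg, lying flat on the bench. Origin: centre of its underside, z up. On the middle of its top an upright hexagon, 24 across flats, 14 to 36 above the underside, one pair of flats facing +x and -x. In the slots its underside lies 28 above the ring's; either end may go either way.
- ring_gauge: Bystander: flat steel ring gauge with a red band, 40 across, 10 high; always close to the dog ring, on the side of its tab. Origin under its centre.
- loupe: Bystander: black loupe standing on its wide end, 36 mm across, 34 high; always close to the dog ring too, on its +x +y side. Origin under its centre.
- plug_gauge: Bystander: double-ended thread plug gauge lying flat, 102 long along its y axis, 20 wide, 18 high; always beside the drive bar on its -x side. Origin under its centre.
- castle_sub: Bystander: blackened castellated sub standing upright, 38 across, 88 high. Origin under its centre.
- oil_bottle: Bystander: oil bottle with red cap and long thin spout, 45 across, 158 high, standing. Origin under its centre.
- slotted_sub: Bystander: blackened sub with side slot standing on the black mat, 36 across, 72 high. Origin under its centre.
- flange_ring: Bystander: turned steel flange ring lying on the black mat, 92 across, 31 high. Origin under its centre.
- marker: Bystander: red marker pen lying flat, 131 long along its y axis, 12 wide, 14 high. Origin under its centre.
- bench_vice: Blue bench vice fixed at the right front corner of the bench; origin under its middle, it reaches about 85 mm round that and is 108 mm high.
- binders: Fixed row of tall books and binders on the left of the bench, up to 0.29 m high, origin under its middle; the row runs about 0.3 m along its y axis and is 0.2 m deep. The arm starts beside it on the left and must come round in front of it. A blue bin 85 mm high stands behind the work, right of these books.
Things that resemble listed ones, but are neither listed nor needed, are in the scene too. What is shaped like the drive_bar but orange is not meant.

How it is judged (in metres and radians):
On the way, in this order (a step that is already met when the one before it is completed fails the run):
1. the dog ring sits home on the shoulder, upright, its tab in the keyway (z of dog_ring in the frame of mandrel_seat between -0.002 and 0.002 m and horizontal distance between dog_ring and mandrel_seat below 0.003 m and angle between dog_ring's own z axis and vertical below 0.06 rad and angle between the x axis of dog_ring and the x axis of mandrel_stand, either way round below 0.15 rad), for 0.3 s.
2. the drive bar lies flat in the ring's slots (all of step 1 and z of drive_bar in the frame of dog_ring between 0.026 and 0.0305 m and angle between drive_bar's own z axis and vertical below 0.06 rad and angle between the y axis of drive_bar and the y axis of dog_ring, either way round below 0.12 rad and horizontal distance between drive_bar and mandrel_seat below 0.012 m), for 0.2 s.
At the end, for the whole second after the job is handed in: The ring is home on the shoulder (within 2 mm of height, 3 mm sideways, upright, tab in the keyway) and the bar lies flat on the slot floors (within 2.5 mm), hexagon up within 12 mm of the mandrel's axis; both at rest (all of step 2 and linear speed of each of dog_ring, drive_bar below 0.01 m/s); the robot touches nothing.
It fails at once if the ring is rammed onto the mandrel (more than 80 N between them) (contact force between dog_ring and mandrel_stand above 80 N).
It fails at once if the ring or the bar is let fall onto the mandrel from more than about 25 mm (over 0.7 m/s) ((linear speed of dog_ring above 0.7 m/s and horizontal distance between dog_ring and mandrel_seat below 0.03 m and z of dog_ring in the frame of mandrel_seat between -0.01 and 0.06 m) or (linear speed of drive_bar above 0.7 m/s and horizontal distance between drive_bar and mandrel_seat below 0.03 m and z of drive_bar in the frame of mandrel_seat between -0.01 and 0.09 m)).
It fails at once if a bystander is shifted by more than 20 mm or knocked over (distance of any of ring_gauge, loupe, plug_gauge, castle_sub, oil_bottle, slotted_sub, flange_ring, marker from where it was at the start of the episode above 0.02 m).
It also fails if it takes over 58 s, if anything falls off the work surface, if the arm or the gripper's body presses on something with over 40 N, if the wrist force passes 120 N, or if a joint passes its speed limit or range.

## Working session

There is one attempt and no reset: what is moved stays moved. The work goes in short steps, Python scripts to look and compute and a tool call to move; the robot and the scene stay as the last step left them, time stands still between calls to the robot, and variables do not carry over. Pictures are saved under pics/ and viewed, at most 10 in all, crops included, and the job is handed in when it is done.

Besides the shell and the picture viewer there is one more tool, called after "Request:" as name(argument=value, ...) on one line, values as JSON. send_rows: Moves the arm, as the interface text tells. Its arguments: {"type":"object","properties":{"commands":{"type":"array","items":{"type":"array","items":{"type":"number"}}}},"required":["commands"]}

```bash
mkdir -p pics; python3 - <<'E'
from rig import read_state, optics, bot
import cv2,numpy as np
for n in("side","top"):
    c=optics.capture(n); cv2.imwrite(f"pics/{n}0.png",c["image"]); print(n,c["intrinsics"].round(1).tolist(),c["k1"],c["extrinsics"].round(4).tolist())
s=read_state();print(s["time_s"],s["position"],s["tcp_rot"],s["force"],s["opening"])
E
```

```text
side [[456.1, 0.0, 281.5], [0.0, 456.1, 213.0], [0.0, 0.0, 1.0]] 0.01751222350988047 [[0.886, -0.4637, 0.0054, -0.4819], [-0.185, -0.3641, -0.9128, 0.2201], [0.4252, 0.8077, -0.4083, 0.8758], [0.0, 0.0, 0.0, 1.0]]
top [[434.3, 0.0, 274.6], [0.0, 434.3, 213.8], [0.0, 0.0, 1.0]] 0.043866195157322554 [[0.0107, -0.9999, 0.0007, 0.0135], [-0.9809, -0.0107, -0.1943, 0.5839], [0.1943, 0.0014, -0.9809, 1.0373], [0.0, 0.0, 0.0, 1.0]]
0.1 [0.1848383  0.59637375 0.22166981] [[-9.55097976e-01  2.96288849e-01 -8.79878689e-04]
 [ 2.96289964e-01  9.55096520e-01 -1.70129577e-03]
 [ 3.36294108e-04 -1.88560338e-03 -9.99998166e-01]] [-0.1771641  -0.35204984 -0.67208373] 1.0053113088452574
```

View pics/side0.png

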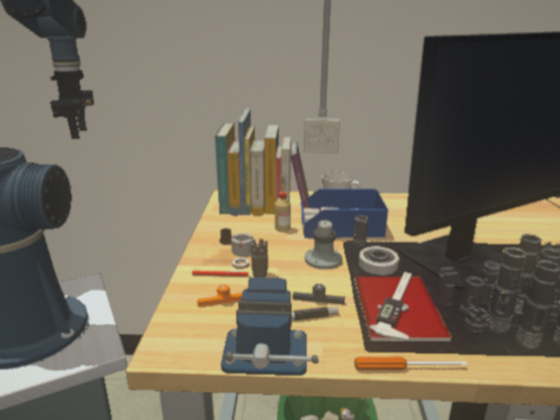

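View pics/top0.png

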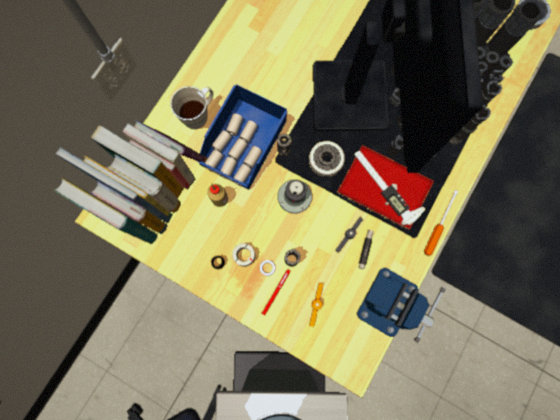

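The top view shows the dog ring at (244,254), with the ring gauge at (267,268) and the loupe at (218,262). The mandrel is at (295,195), the drive bar at (349,234) with the plug gauge at (366,248), and the castle sub at (293,256). I'll zoom in next.

```bash
cat > h.py <<'E'
from rig import read_state, optics, bot
import cv2,numpy as np
def cap(n,k=6):
    c=optics.capture(n); im=np.mean([c["image"].astype(float)]+[optics.capture(n)["image"] for _ in range(k-1)],0)
    c["image"]=im.astype(np.uint8); return c
def dist(c): return np.array([c["k1"],0,0,0,0.])
def ray(c,uv):
    p=cv2.undistortPoints(np.array([[uv]],float),c["intrinsics"],dist(c))[0,0]
    R,t=c["extrinsics"][:3,:3],c["extrinsics"][:3,3]
    return -R.T@t, R.T@np.array([p[0],p[1],1])
def at(c,uv,z):
    o,d=ray(c,uv); return o+d*(z-o[2])/d[2]
def proj(c,P):
    rv=cv2.Rodrigues(c["extrinsics"][:3,:3])[0]
    return cv2.projectPoints(np.array(P,float).reshape(-1,1,3),rv,c["extrinsics"][:3,3],c["intrinsics"],dist(c))[0][:,0]
def crop(im,u0,v0,u1,v1,k): return cv2.resize(im[v0:v1,u0:u1],None,fx=k,fy=k,interpolation=cv2.INTER_CUBIC)
E
python3 - <<'E'
from h import *
c=cap("top",2)
im=c["image"]
a=crop(im,200,165,330,285,6); a=a[:,:]; cv2.imwrite("pics/a.png",cv2.resize(crop(im,200,165,330,285,5),None,fx=1,fy=1))
b=crop(im,325,205,385,275,5)
A=crop(im,200,165,330,285,5); W=np.zeros((600,800,3),np.uint8)
A=crop(im,205,170,310,285,5)[:575]; W[:575,:525]=A
B=crop(im,330,210,382,275,5); W[:325,530:790]=B
cv2.imwrite("pics/a.png",W)
for n,uv,z in [("mandrel",(295,189),.1),("ring",(244,253),.04),("bar",(349,234),.025)]: print(n,at(c,uv,z).round(4))
E
```

```text
mandrel [ 0.6377 -0.0294  0.1   ]
ring [0.4858 0.0958 0.04  ]
bar [ 0.5393 -0.1717  0.025 ]
```

View pics/a.png

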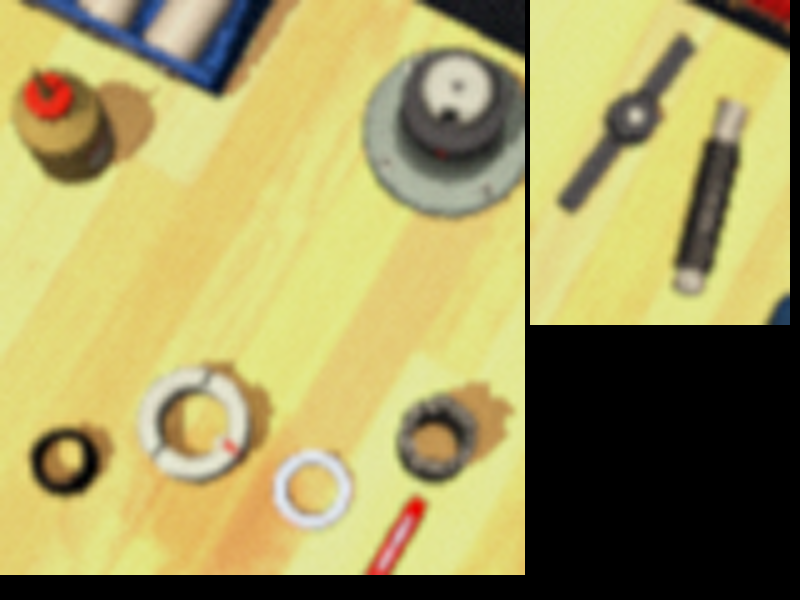

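The crop shows the red tab mark at crop (230,447), which is full-image (251,259). The slots are at crop (209,377) and (160,452). The keyway notch is at crop (449,116) on the bright journal top, with the red paint at (441,153). Next are precise measurements and a close look at the gripper.

```bash
cat > m.py <<'E'
from h import *
def comp(mask,uv,rad=None):
    n,l,s,ce=cv2.connectedComponentsWithStats(mask.astype(np.uint8))
    i=min(range(1,n),key=lambda i:np.hypot(*(ce[i]-uv))-0.05*s[i,4]**.5); return l==i,s[i],ce[i]
def win(shape,u,v,r):
    m=np.zeros(shape,bool); m[v-r:v+r,u-r:u+r]=1; return m
def axis_circle(c,mask,z):
    cs,_=cv2.findContours(mask.astype(np.uint8),cv2.RETR_EXTERNAL,cv2.CHAIN_APPROX_NONE)
    k=max(cs,key=cv2.contourArea)[:,0]; P=np.array([at(c,p,z)[:2] for p in k])
    f=cv2.minEnclosingCircle(P.astype(np.float32))
    A=np.c_[2*P,np.ones(len(P))]; s=np.linalg.lstsq(A,(P**2).sum(1),rcond=None)[0]
    return s[:2],np.sqrt(s[2]+s[:2]@s[:2])
E
python3 - <<'E'
from m import *
c=cap("top"); im=c["image"]; hsv=cv2.cvtColor(im,cv2.COLOR_BGR2HSV); H,S,V=[hsv[...,i].astype(int) for i in range(3)]
sh=H.shape
red=((H<8)|(H>170))&(S>110)
def rc(u,v,r): m=red&win(sh,u,v,r); ys,xs=np.nonzero(m); return (xs.mean(),ys.mean()),m.sum()
bright=(S<75)&(V>150)
m,s,_=comp(cv2.morphologyEx((bright&win(sh,244,255,13)).astype(np.uint8),cv2.MORPH_CLOSE,np.ones((5,5))),(244,255)); rg,rr=axis_circle(c,m,.04); print("ring",rg,rr,s)
p,n=rc(251,259,5); t=at(c,p,.04)[:2]; d=rg-t; print("ringred",p,n,t,np.hypot(*d),"ring x ang",np.degrees(np.arctan2(d[1],d[0])))
m,s,_=comp(bright&win(sh,296,187,9),(296,187)); mg,mr=axis_circle(c,m,.1); print("journal",mg,mr,s)
foot=(S<70)&win(sh,295,195,22); m,s,_=comp(foot,(295,195)); print("foot",axis_circle(c,m,.014),s)
p,n=rc(293,200,5); 
if n: t=at(c,p,.076)[:2]; d=mg-t; print("keyred",p,n,t,np.hypot(*d),np.degrees(np.arctan2(d[1],d[0])))
m,s,ce=comp((V<110)&win(sh,349,234,21)&(np.add.outer(np.arange(sh[0]),np.arange(sh[1]))<606),(349,234))
ys,xs=np.nonzero(m); P=np.array([at(c,(x,y),.014)[:2] for x,y in zip(xs,ys)]); q=cv2.minAreaRect(P.astype(np.float32)); w,vv=np.linalg.eigh(np.cov(P.T)); print("bar",q,s,P.mean(0),np.degrees(np.arctan2(vv[1,1],vv[0,1])))
m,s,ce=comp((V>130)&(S<100)&win(sh,349,234,6),(350,233)); print("hextop?",ce,s)
for nme,uv,z in [("gauge",(267.6,267.8),.01),("loupe",(218,262),.034),("castle",(292.4,257.6),.088)]: print(nme,at(c,uv,z).round(3))
s=cap("side",3); W=np.zeros((560,800,3),np.uint8)
W[:400,:250]=crop(s["image"],40,60,90,140,5); W[:560,255:800]=crop(s["image"],215,215,350,310,4)[:,:545][:380].repeat(1,0) if 0 else 0
x=crop(s["image"],215,215,350,310,4); W[:x.shape[0],255:255+x.shape[1]]=x; cv2.imwrite("pics/b.png",W)
E
```

```text
ring [0.48328165 0.09828804] 0.026593934466249716 [232 243  23  23 241]
ringred (np.float64(250.75), np.float64(259.0)) 4 [0.47095335 0.07847928] 0.023331824723454984 ring x ang 58.10325784155593
journal [ 0.64310895 -0.03192012] 0.014586375979365686 [290 181  13  13 124]
foot (array([ 0.6409926, -0.0313727]), np.float64(0.04365517062477413)) [278 180  34  33 876]
keyred (np.float64(292.6666666666667), np.float64(200.33333333333334)) 3 [ 0.61468963 -0.02476838] 0.029305371697519372 -14.125226295460507
bar ((0.5398986339569092, -0.17256709933280945), (0.02172614261507988, 0.10514044761657715), 45.109153747558594) [336 218  26  34 161] [ 0.53945416 -0.17293151] 143.29248636659895
hextop? [350.875 232.875] [350 232   3   3   8]
gauge [0.452 0.036 0.01 ]
loupe [0.463 0.161 0.034]
castle [ 0.471 -0.024  0.088]
```

View pics/b.png

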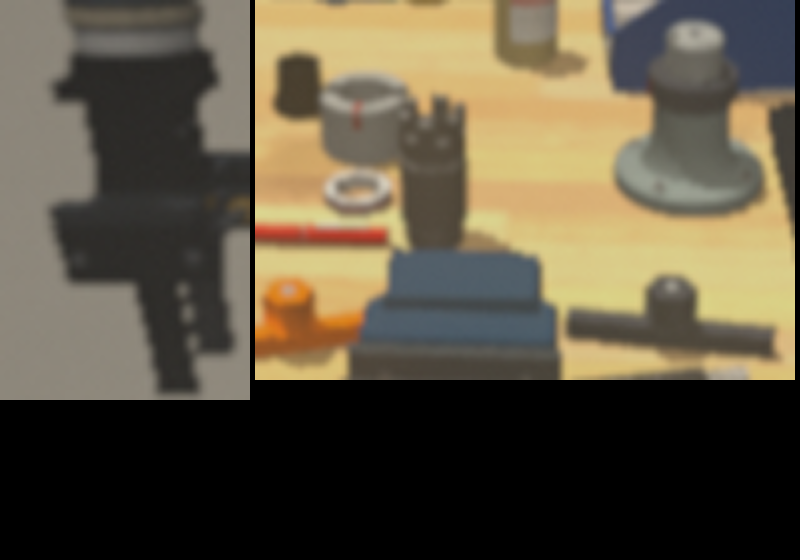

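The crop shows the gripper on the left, with a body block that is wide along tool x. On the right are the castle sub just in front of the ring, the mandrel with its journal top near crop (700,38), and the drive bar at crop (670,320). One refinement round follows.

```bash
python3 - <<'E'
from m import *
c=cap("top"); s=cap("side"); im=c["image"]; hsv=cv2.cvtColor(im,cv2.COLOR_BGR2HSV).astype(int); S,V=hsv[...,1],hsv[...,2]; sh=V.shape
# keyway: dark pixels enclosed near the journal top edge
hull=np.zeros(sh,np.uint8); b=((S<75)&(V>150)&win(sh,296,187,9)).astype(np.uint8)
k=max(cv2.findContours(b,0,1)[0],key=cv2.contourArea); cv2.fillPoly(hull,[cv2.convexHull(k)],1)
w=(hull>0)*np.clip(170-V,0,None)*(np.arange(sh[0])[:,None]>188); ys,xs=np.nonzero(w>20); ww=w[ys,xs]
p=((xs*ww).sum()/ww.sum(),(ys*ww).sum()/ww.sum()); ctr=at(c,k[:,0].mean(0),.1)[:2]
(hx,hy),hr=cv2.minEnclosingCircle(k); mc=at(c,(hx,hy),.1)[:2]; t=at(c,p,.1)[:2]; d=mc-t
print("notch",p,t,"circle c",mc,np.hypot(*d),np.degrees(np.arctan2(d[1],d[0])))
r=im[...,2].astype(int)-np.maximum(im[...,1],im[...,0])
for nm,(u,v),z,ax in (("key",(292.7,200.3),.076,(.642,-.0317)),("ring",(250.7,259),.04,(.4833,.0983))):
    W=np.clip(r-(15 if nm=="key" else 45),0,None)*win(sh,round(u),round(v),4); ys,xs=np.nonzero(W); ww=W[ys,xs]; p=((xs*ww).sum()/ww.sum(),(ys*ww).sum()/ww.sum()); d=np.array(ax)-at(c,p,z)[:2]
    print(nm,p,ww.sum(),np.hypot(*d),np.degrees(np.arctan2(d[1],d[0])))
h2=cv2.cvtColor(s["image"],cv2.COLOR_BGR2HSV).astype(int)
m=(h2[...,1]<60)&(h2[...,2]>165)&win(sh,326,224,9); m,st,ce=comp(m,(326,224)); cs=max(cv2.findContours(m.astype(np.uint8),0,1)[0],key=cv2.contourArea)
e=cv2.fitEllipse(cs); print("side journal",st,e,at(s,e[0],.1), "expected",proj(s,[.6425,-.0318,.1]))
# bar ends in top view, along axis 143
m,st,ce=comp((V<110)&win(sh,349,234,21)&(np.add.outer(np.arange(sh[0]),np.arange(sh[1]))<606),(349,234))
ys,xs=np.nonzero(m); P=np.array([at(c,(x,y),.014)[:2] for x,y in zip(xs,ys)]); o=P.mean(0)
f=np.hypot(*(P-o).T)>.02; Q=P[f]; l=cv2.fitLine(Q.astype(np.float32),cv2.DIST_L2,0,.001,.001).ravel(); t=(P-o)@l[:2]
lo,hi=t.min(),t.max(); foot=l[2:]+l[:2]*((o-l[2:])@l[:2]); print("bar line",np.degrees(np.arctan2(l[1],l[0])),"mid",foot+l[:2]*(lo+hi)/2,"len",hi-lo, "hex", at(c,(350.5,233),.036))
E
```

```text
notch (np.float64(294.7142857142857), np.float64(192.25316455696202)) [ 0.62945093 -0.02873363] circle c [ 0.64272804 -0.03185589] 0.013639288566106026 -13.233331710070626
key (np.float64(292.72549019607845), np.float64(200.2549019607843)) 51 0.027944747700582778 -14.053269509775827
ring (np.float64(250.65384615384616), np.float64(258.95604395604397)) 182 0.02308826580702666 57.98755187179675
side journal [321 222   9   4  21] ((324.5364074707031, 223.3768310546875), (3.427135944366455, 8.080761909484863), 90.66240692138672) [ 0.63838656 -0.03740866  0.1       ] expected [[324.72651606 222.13564639]]
bar line -36.696335 mid [ 0.53961471 -0.17296538] len 0.10662299051993043 hex [ 0.54022318 -0.17372163  0.036     ]
```

```bash
cat > go.py <<'E'
# usage: go.py yaw_deg(closing dir) x y z [x y z ...] -> units from measured pose, tool made vertical
import sys; from h import *
from scipy.spatial.transform import Rotation as Ro
s=read_state(); R=np.array(s["tcp_rot"]); p=np.array(s["position"])
a=list(map(float,sys.argv[1:])); th=np.radians(a[0]); y=np.array([np.cos(th),np.sin(th),0]); z=np.array([0,0,-1.])
T=np.c_[np.cross(y,z),y,z]; rv=Ro.from_matrix(R.T@T).as_rotvec(degrees=True)/5
print("t",round(s["time_s"],2),"p",p.round(4),"yaw",round(np.degrees(np.arctan2(R[1,1],R[0,1])),2),"F",np.round(s["force"],1),"M",np.round(s["moment"],2),"open",round(s["opening"],3),"grasp",round(float(s["grasp_force"]),1))
for q in np.reshape(a[1:],(-1,3)): print("rot",rv.round(2),"shift",(R.T@(q-p)/.03).round(2))
E
python3 go.py -10 .2 .4 .223 .4833 .0983 .2 .4833 .0983 .01
```

```text
t 1.25 p [0.1851 0.5969 0.2226] yaw 72.77 F [-0.4  0.1 -0.9] M [0.04 0.02 0.03] open 0.999 grasp 0.0
rot [ 0.   -0.   16.55] shift [-2.42 -6.12 -0.01]
rot [ 0.   -0.   16.55] shift [-14.42 -12.93   0.75]
rot [ 0.   -0.   16.55] shift [-14.42 -12.93   7.08]
```

Request:
send_rows(commands=[[0,0,0,-2.42,-6.12,0,1],[0,0,0,-2.42,-6.12,0,1],[0,0,0,-2.42,-6.12,0,1],[0,0,0,-2.42,-6.12,0,1],[0,0,0,-2.42,-6.12,0,0.83],[0,0,16.55,-14.42,-12.93,0.75,0.83],[0,0,16.55,-14.42,-12.93,0.75,0.83],[0,0,16.55,-14.42,-12.93,0.75,0.83],[0,0,16.55,-14.42,-12.93,0.75,0.83],[0,0,16.55,-14.42,-12.93,0.75,0.83],[0,0,16.55,-14.42,-12.93,0.75,0.83],[0,0,16.55,-14.42,-12.93,0.75,0.83],[0,0,16.55,-14.42,-12.93,0.75,0.83],[0,0,16.55,-14.42,-12.93,0.75,0.83],[0,0,16.55,-14.42,-12.93,0.75,0.83],[0,0,16.55,-14.42,-12.93,0.75,0.83],[0,0,16.55,-14.42,-12.93,0.75,0.83],[0,0,16.55,-14.42,-12.93,0.75,0.83],[0,0,16.55,-14.42,-12.93,0.75,0.83],[0,0,16.55,-14.42,-12.93,0.75,0.83]])

```text
time_s: 2.92
position: [0.4831, 0.0985, 0.2001]
tcp_rot: [[0.171, 0.985, -0.0], [0.985, -0.171, -0.0], [-0.0, -0.0, -1.0]]
force: [0.0, 0.4, 0.3]
opening: 0.828
grasp_force: 0.0
```

```bash
python3 go.py -10 .4833 .0983 .06 .4833 .0983 .01; python3 -c "
from h import *
c=cap('top',1); cv2.imwrite('pics/c.png',crop(c['image'],190,190,310,300,5))
c=cap('side',1); cv2.imwrite('pics/d.png',crop(c['image'],180,130,320,280,4))"
```

```text
t 2.92 p [0.4831 0.0985 0.2001] yaw -9.86 F [0.  0.4 0.3] M [-0.09 -0.    0.04] open 0.828 grasp 0.0
rot [-0.    0.    0.03] shift [-0.01  0.01  4.67]
rot [-0.    0.    0.03] shift [-0.01  0.01  6.34]
```

View pics/d.png

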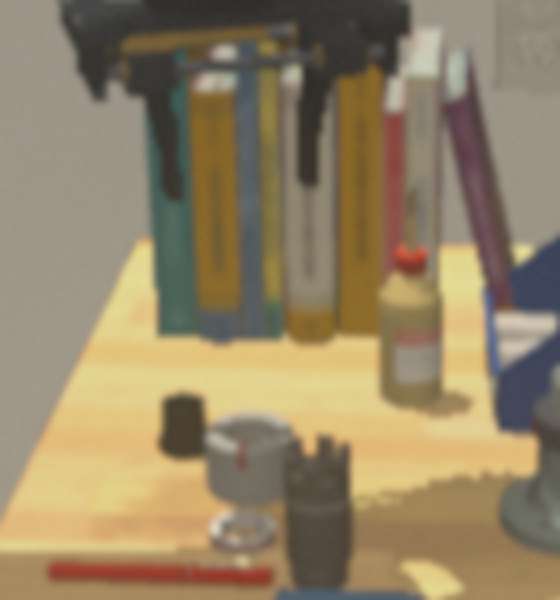

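With closing now across the view, the body spans about 190 mm along the closing line (crop x 60–410). That keeps it clear of the castle sub at crop (318,510), so I'm descending to grasp.

Request:
send_rows(commands=[[0,0,0,0,0,1.2,0.83],[0,0,0,0,0,2.4,0.83],[0,0,0,0,0,3.6,0.83],[0,0,0,0,0,4.6,0.83],[0,0,0,0,0,5.4,0.83],[0,0,0,0,0,6.0,0.83],[0,0,0,0,0,6.34,0.83],[0,0,0,0,0,6.34,0.83],[0,0,0,0,0,6.34,0.6],[0,0,0,0,0,6.34,0.5],[0,0,0,0,0,6.34,0.4],[0,0,0,0,0,6.34,0.4],[0,0,0,0,0,6.34,0.4],[0,0,0,0,0,6.34,0.4],[0,0,0,0,0,6.34,0.4],[0,0,0,0,0,6.34,0.4]])

```text
time_s: 4.35
position: [0.4841, 0.0983, 0.0111]
tcp_rot: [[0.173, 0.985, 0.002], [0.985, -0.173, 0.0], [0.0, 0.002, -1.0]]
force: [0.3, 0.4, 6.6]
opening: 0.64
grasp_force: 30.0
```

```bash
python3 go.py -81.7 .484 .0983 .15 .6427 -.0318 .16 .6427 -.0318 .14
```

```text
t 4.35 p [0.4841 0.0983 0.0111] yaw -9.98 F [0.3 0.4 6.6] M [0.03 0.21 0.08] open 0.64 grasp 30.0
rot [ 0.02 -0.02 14.34] shift [-0.    0.01 -4.63]
rot [ 0.02 -0.02 14.34] shift [-3.35  5.97 -4.95]
rot [ 0.02 -0.02 14.34] shift [-3.35  5.97 -4.29]
```

Request:
send_rows(commands=[[0,0,0,0,0,-0.3,0.4],[0,0,0,0,0,-0.8,0.4],[0,0,0,0,0,-1.6,0.4],[0,0,0,0,0,-2.5,0.4],[0,0,0,0,0,-3.5,0.4],[0,0,0,0,0,-4.5,0.4],[0,0,2,-0.5,0.9,-4.9,0.4],[0,0,3.2,-0.9,1.6,-4.9,0.4],[0,0,4.4,-1.3,2.3,-4.9,0.4],[0,0,5.6,-1.7,3.0,-4.9,0.4],[0,0,6.8,-2.1,3.7,-4.9,0.4],[0,0,8.0,-2.5,4.4,-4.9,0.4],[0,0,9.2,-2.8,5.0,-4.9,0.4],[0,0,10.4,-3.1,5.5,-4.9,0.4],[0,0,11.6,-3.25,5.8,-4.9,0.4],[0,0,12.8,-3.35,5.97,-4.9,0.4],[0,0,14.0,-3.35,5.97,-4.6,0.4],[0,0,14.34,-3.35,5.97,-4.3,0.4],[0,0,14.34,-3.35,5.97,-4.3,0.4]])

```text
time_s: 5.93
position: [0.6399, -0.0315, 0.1368]
tcp_rot: [[0.99, 0.144, -0.006], [0.144, -0.99, 0.001], [-0.005, -0.002, -1.0]]
force: [-0.6, -0.1, -3.3]
opening: 0.637
grasp_force: 30.0
```

```bash
python3 go.py -81.7 .6427 -.0318 .14; python3 -c "
from h import *
c=cap('top',2); W=np.zeros((500,800,3),np.uint8); W[:480,:395]=crop(c['image'],262,150,341,246,5)[:,:395]
d=cap('side',2); W[:480,400:]=crop(d['image'],290,165,370,261,5); cv2.imwrite('pics/e.png',W)
print(proj(c,[[.6427,-.0318,.17],[.6427,-.0318,.1]]),proj(d,[[.6427,-.0318,.13],[.6427,-.0318,.1]]))"
```

```text
t 5.93 p [ 0.6399 -0.0315  0.1368] yaw -81.73 F [-0.6 -0.1 -3.3] M [-0.07  0.22  0.01] open 0.637 grasp 30.0
rot [-0.02  0.06 -0.01] shift [ 0.09  0.02 -0.11]
[[297.47492004 179.22270091]
 [295.97715702 187.01085918]] [[325.36303656 210.55112843]
 [324.79781233 222.11934897]]
```

View pics/e.png

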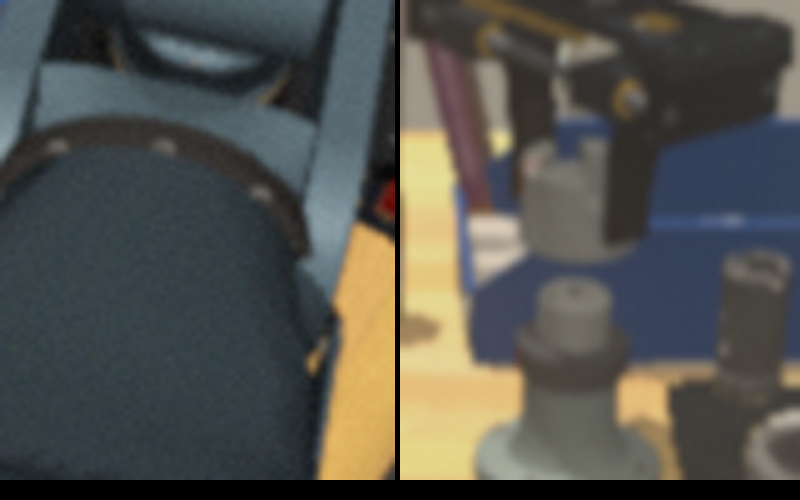

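The top camera is blocked by the arm. The side view shows the ring (left edge near crop x 522, red mark at about 535,165) above the journal (crop x 538–612). The ring seems offset to the right, so I'll measure the edges.

```bash
python3 - <<'E'
from h import *
d=cap('side',8); im=d["image"].astype(int)
for v in (196,200,204,208,212,214,216,224,228,230): print(v,[tuple(x) for x in im[v,312:320]],"|",im[v,328:345].sum(1)//3)
c=np.array([.6399,-.0315]); r=np.array([.886,-.4637]); r/=np.hypot(*r)
for z in (.13,.165): print(z,proj(d,[[*(c-r*.028),z],[*(c+r*.028),z]]).round(1).tolist())
print(proj(d,[[.6427-r[0]*.017,-.0318-r[1]*.017,.09],[.6427+r[0]*.017,-.0318+r[1]*.017,.09]]).round(1).tolist())
E
```

```text
196 [(np.int64(68), np.int64(60), np.int64(59)), (np.int64(53), np.int64(56), np.int64(61)), (np.int64(68), np.int64(75), np.int64(82)), (np.int64(88), np.int64(97), np.int64(107)), (np.int64(97), np.int64(106), np.int64(121)), (np.int64(100), np.int64(110), np.int64(127)), (np.int64(102), np.int64(111), np.int64(127)), (np.int64(97), np.int64(105), np.int64(114))] | [ 99 101  94  75  55  45  44  44  44  45  44  44  45  51  62  67  68]
200 [(np.int64(63), np.int64(57), np.int64(58)), (np.int64(48), np.int64(53), np.int64(61)), (np.int64(56), np.int64(64), np.int64(77)), (np.int64(77), np.int64(85), np.int64(97)), (np.int64(91), np.int64(100), np.int64(106)), (np.int64(95), np.int64(103), np.int64(107)), (np.int64(97), np.int64(106), np.int64(109)), (np.int64(102), np.int64(111), np.int64(114))] | [101  98  90  73  54  45  45  44  45  45  44  45  51  59  66  68  68]
204 [(np.int64(76), np.int64(62), np.int64(59)), (np.int64(69), np.int64(63), np.int64(64)), (np.int64(72), np.int64(75), np.int64(80)), (np.int64(83), np.int64(90), np.int64(95)), (np.int64(90), np.int64(98), np.int64(103
[... 2679 characters left out ...]
np.int64(90), np.int64(96), np.int64(99)), (np.int64(89), np.int64(98), np.int64(102))] | [105 101  96  87  78  72  71  71  71  71  71  71  70  71  70  70  70]
230 [(np.int64(90), np.int64(73), np.int64(68)), (np.int64(88), np.int64(76), np.int64(74)), (np.int64(83), np.int64(78), np.int64(79)), (np.int64(75), np.int64(76), np.int64(80)), (np.int64(74), np.int64(78), np.int64(82)), (np.int64(81), np.int64(88), np.int64(92)), (np.int64(88), np.int64(97), np.int64(101)), (np.int64(89), np.int64(98), np.int64(102))] | [101  99  93  84  74  71  71  71  71  71  71  71  71  71  70  71  71]
0.13 [[312.3, 210.7], [336.2, 210.8]]
0.165 [[312.8, 196.8], [337.1, 196.9]]
[[317.5, 225.9], [331.8, 226.0]]
```

Request:
send_rows(commands=[[0,0,0,-0.07,0.02,0.1,0.4],[0,0,0,-0.07,0.02,0.3,0.4],[0,0,0,-0.07,0.02,0.5,0.4],[0,0,0,-0.07,0.02,0.65,0.4],[0,0,0,-0.07,0.02,0.75,0.4],[0,0,0,-0.07,0.02,0.8,0.4],[0,0,0,-0.07,0.02,0.84,0.4],[0,0,0,-0.07,0.02,0.88,0.4],[0,0,0,-0.07,0.02,0.92,0.4],[0,0,0,-0.07,0.02,0.96,0.4],[0,0,0,-0.07,0.02,1.0,0.4],[0,0,0,-0.07,0.02,1.0,0.4]])

```text
time_s: 7.53
position: [0.6403, -0.0326, 0.1087]
tcp_rot: [[0.989, 0.145, -0.0], [0.145, -0.989, 0.0], [-0.0, -0.0, -1.0]]
force: [-0.3, -0.3, -2.8]
opening: 0.634
grasp_force: 30.0
```

```bash
python3 go.py -81.7 .6427 -.0318 .087; python3 - <<'E'
from h import *
d=cap('side',3); im=d["image"].astype(int)
cv2.imwrite('pics/f.png',crop(d["image"],290,175,370,261,6))
E
```

```text
t 7.53 p [ 0.6403 -0.0326  0.1087] yaw -81.68 F [-0.3 -0.3 -2.8] M [-0.07  0.18  0.04] open 0.634 grasp 30.0
rot [-0.  0.  0.] shift [ 0.08 -0.02  0.72]
```

View pics/f.png

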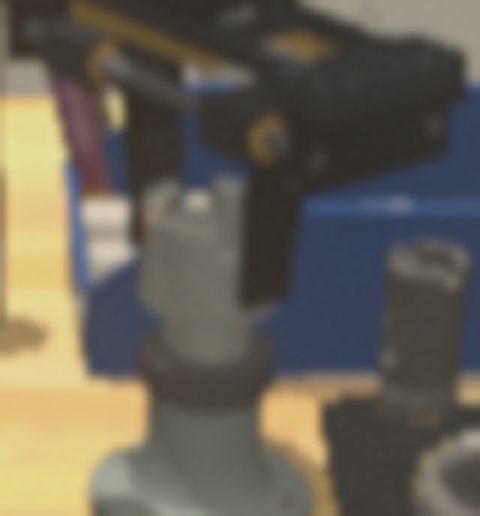

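The ring (left edge at crop x 140) lines up with the collar (140–275), and its lower rim is already around the journal with no contact force. Continuing down slowly.

Request:
send_rows(commands=[[0,0,0,0,0,0.04,0.4],[0,0,0,0,0,0.08,0.4],[0,0,0,0,0,0.12,0.4],[0,0,0,0,0,0.16,0.4],[0,0,0,0,0,0.2,0.4],[0,0,0,0,0,0.2,0.4]])

```text
time_s: 8.18
position: [0.6413, -0.032, 0.1029]
tcp_rot: [[0.99, 0.144, 0.002], [0.144, -0.99, 0.001], [0.002, -0.001, -1.0]]
force: [2.9, 4.0, -1.6]
opening: 0.63
grasp_force: 30.0
```

Request:
send_rows(commands=[[0,0,0,0.03,-0.03,0,0.4],[0,0,0,0.05,-0.04,0.04,0.4],[0,0,0,0.05,-0.04,0.08,0.4],[0,0,0,0.05,-0.04,0.12,0.4],[0,0,0,0.05,-0.04,0.16,0.4],[0,0,0,0.05,-0.04,0.16,0.4]])

```text
time_s: 8.68
position: [0.6412, -0.0316, 0.0974]
tcp_rot: [[0.99, 0.145, -0.001], [0.145, -0.99, -0.0], [-0.001, 0.0, -1.0]]
force: [0.6, 0.5, -4.4]
opening: 0.635
grasp_force: 30.0
```

Request:
send_rows(commands=[[0,0,0,0,0,0.04,0.4],[0,0,0,0,0,0.08,0.4],[0,0,0,0,0,0.12,0.4],[0,0,0,0,0,0.16,0.4],[0,0,0,0,0,0.2,0.4],[0,0,0,0,0,0.2,0.4]])

```text
time_s: 9.18
position: [0.6412, -0.0312, 0.0916]
tcp_rot: [[0.989, 0.145, -0.001], [0.145, -0.989, 0.0], [-0.001, -0.0, -1.0]]
force: [-0.3, -1.1, -3.4]
opening: 0.634
grasp_force: 30.0
```

Request:
send_rows(commands=[[0,0,0,0,0,0.03,0.4],[0,0,0,0,0,0.06,0.4],[0,0,0,0,0,0.09,0.4],[0,0,0,0,0,0.12,0.4],[0,0,0,0,0,0.14,0.4],[0,0,0,0,0,0.16,0.4],[0,0,0,0,0,0.16,0.4]])

```text
time_s: 9.77
position: [0.6417, -0.0313, 0.0872]
tcp_rot: [[0.989, 0.145, 0.0], [0.145, -0.989, -0.0], [0.0, 0.0, -1.0]]
force: [-0.4, -0.3, -3.0]
opening: 0.635
grasp_force: 30.0
```

Request:
send_rows(commands=[[0,0,0,0,0,0.03,0.4],[0,0,0,0,0,0.05,0.4],[0,0,0,0,0,0.07,0.4],[0,0,0,0,0,0.07,0.4]])

```text
time_s: 10.1
position: [0.6418, -0.0312, 0.0871]
tcp_rot: [[0.989, 0.145, 0.001], [0.145, -0.989, -0.0], [0.001, 0.0, -1.0]]
force: [-2.8, 0.8, 7.3]
opening: 0.634
grasp_force: 30.0
```

The ring is on the shoulder at TCP z 0.0871, as predicted. Releasing and rising.

Request:
send_rows(commands=[[0,0,0,0,0,-0.05,0.4],[0,0,0,0,0,-0.05,0.7],[0,0,0,0,0,-0.05,0.83],[0,0,0,0,0,-0.05,0.83],[0,0,0,0,0,-0.05,0.83],[0,0,0,0,0,-0.5,0.83],[0,0,0,0,0,-1.2,0.83],[0,0,0,0,0,-2.2,0.83],[0,0,0,0,0,-3.2,0.83],[0,0,0,0,0,-3.2,0.83]])

```text
time_s: 10.93
position: [0.646, -0.0321, 0.1877]
tcp_rot: [[0.989, 0.145, 0.013], [0.145, -0.989, -0.003], [0.012, 0.005, -1.0]]
force: [1.3, -0.2, 0.7]
opening: 0.827
grasp_force: 0.0
```

```bash
python3 go.py -126.7 .54 -.1733 .18 ; python3 go.py 53.3 .54 -.1733 .18|tail -1; python3 - <<'E'
from h import *
d=cap('side',3); cv2.imwrite('pics/g.png',crop(d["image"],290,175,370,261,6))
E
```

```text
t 10.93 p [ 0.646  -0.0321  0.1877] yaw -81.68 F [ 1.3 -0.2  0.7] M [-0.06  0.07 -0.01] open 0.827 grasp 0.0
rot [-0.01 -0.15  9.  ] shift [-4.18  4.15  0.22]
rot [ 1.900e-01 -1.000e-02 -2.699e+01] shift [-4.18  4.15  0.22]
```

View pics/g.png

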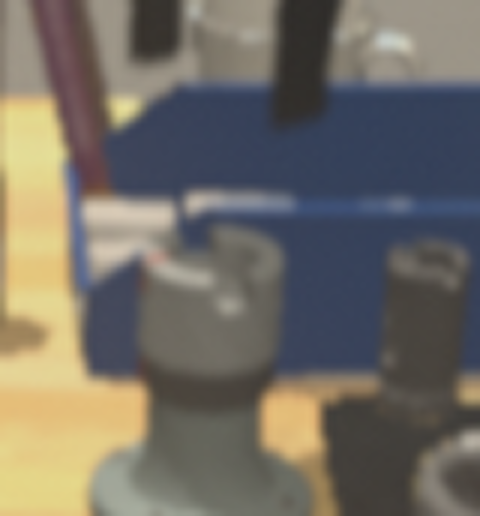

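The ring is home on the collar, slots up, with the red mark at crop (155,255) above the keyway. Before going for the bar I'll check the vice clearance.

```bash
python3 - <<'E'
from h import *
c=cap("top",3); hsv=cv2.cvtColor(c["image"],cv2.COLOR_BGR2HSV); 
m=cv2.inRange(hsv,(95,70,20),(125,255,255)); w=np.zeros_like(m); w[255:340,345:435]=1
k=max(cv2.findContours(m*w,0,1)[0],key=cv2.contourArea)[:,0]
n=np.array([np.cos(np.radians(53.3)),np.sin(np.radians(53.3))]); t=np.array([-n[1],n[0]])
for z in(0,.06,.108):
    P=np.array([at(c,p,z)[:2] for p in k]); q=P-[.54,-.173]; a=q@n; b=q@t
    i=np.abs(b)<.042; print(z,len(k),"min x,max x,min y,max y",P.min(0).round(3),P.max(0).round(3),"closest along body:",a[i].max() if i.any() else None)
E
```

```text
0 296 min x,max x,min y,max y [ 0.289 -0.371] [ 0.453 -0.194] closest along body: -0.11913164036380139
0.06 296 min x,max x,min y,max y [ 0.294 -0.35 ] [ 0.449 -0.182] closest along body: -0.11002982047666279
0.108 296 min x,max x,min y,max y [ 0.297 -0.334] [ 0.445 -0.173] closest along body: -0.10434217897319104
```

Request:
send_rows(commands=[[0,0,-1.4,-0.4,0.4,0,0.6],[0,0,-2.8,-0.9,0.9,0,0.45],[0,0,-4.2,-1.4,1.4,0,0.45],[0,0,-5.6,-1.9,1.9,0,0.45],[0,0,-7,-2.4,2.4,0,0.45],[0,0,-8.4,-2.8,2.8,0,0.45],[0,0,-9.8,-3.2,3.2,0,0.45],[0,0,-11.2,-3.6,3.6,0,0.45],[0,0,-12.6,-3.9,3.9,0,0.45],[0,0,-14,-4.1,4.1,0,0.45],[0,0,-15.4,-4.18,4.15,0,0.45],[0,0,-16.8,-4.18,4.15,0,0.45],[0,0,-18.2,-4.18,4.15,0,0.45],[0,0,-19.6,-4.18,4.15,0,0.45],[0,0,-21,-4.18,4.15,0,0.45],[0,0,-22.4,-4.18,4.15,0,0.45],[0,0,-23.8,-4.18,4.15,0,0.45],[0,0,-25.2,-4.18,4.15,0,0.45],[0,0,-26.6,-4.18,4.15,0,0.45],[0,0,-27,-4.18,4.15,0,0.45]])

```text
time_s: 12.9
position: [0.5349, -0.1722, 0.1798]
tcp_rot: [[-0.805, 0.594, -0.002], [0.594, 0.805, 0.001], [0.003, -0.0, -1.0]]
force: [-0.7, -0.5, 0.6]
opening: 0.45
grasp_force: 0.0
```

```bash
python3 go.py 53.3 .54 -.1733 .06 .54 -.1733 .017
```

```text
t 12.9 p [ 0.5349 -0.1722  0.1798] yaw 53.58 F [-0.7 -0.5  0.6] M [-0.04 -0.03 -0.  ] open 0.45 grasp 0.0
rot [-0.   -0.03  0.06] shift [-0.17  0.07  3.99]
rot [-0.   -0.03  0.06] shift [-0.17  0.08  5.43]
```

Request:
send_rows(commands=[[0,0,0,-0.17,0.07,1,0.45],[0,0,0,-0.17,0.07,2,0.45],[0,0,0,-0.17,0.07,3,0.45],[0,0,0,-0.17,0.07,3.7,0.45],[0,0,0,-0.17,0.07,4,0.45],[0,0,0,-0.17,0.07,4,0.45],[0,0,0,-0.17,0.07,4,0.45]])

```text
time_s: 13.48
position: [0.5408, -0.1739, 0.0607]
tcp_rot: [[-0.802, 0.597, -0.001], [0.597, 0.802, 0.001], [0.001, -0.0, -1.0]]
force: [0.7, -1.5, 0.3]
opening: 0.448
grasp_force: 0.0
```

```bash
python3 go.py 53.3 .54 -.1733 .017; python3 - <<'E'
from h import *
c=cap('top',3);d=cap('side',3); W=np.zeros((500,800,3),np.uint8); W[:500,:395]=crop(c['image'],310,190,389,290,5)
W[:500,400:]=crop(d['image'],270,240,350,340,5); cv2.imwrite('pics/i.png',W)
E
```

```text
t 13.48 p [ 0.5408 -0.1739  0.0607] yaw 53.31 F [ 0.7 -1.5  0.3] M [-0.11  0.05 -0.03] open 0.448 grasp 0.0
rot [-0.   -0.01  0.  ] shift [ 0.03 -0.    1.46]
```

View pics/i.png

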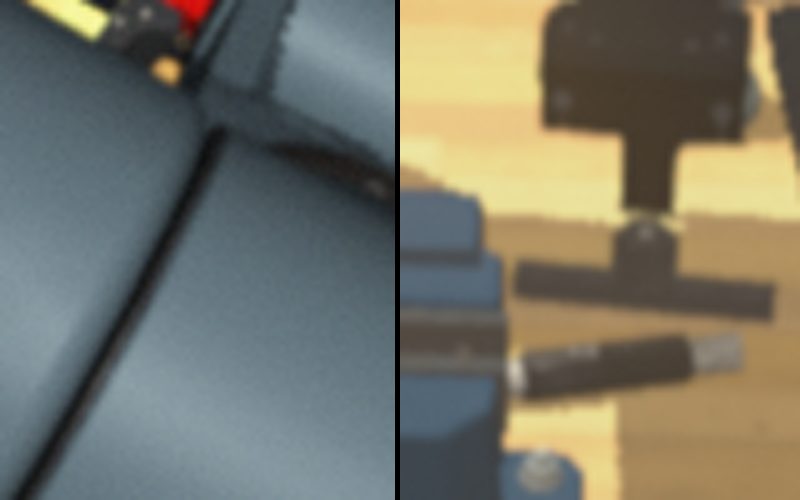

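The side view (right half) shows the near finger centred at crop x 650 and the hexagon at 645, so they are within about 2 mm. I'll shift slightly and go down to grip.

Request:
send_rows(commands=[[0,0,0,0.06,0,0.4,0.45],[0,0,0,0.06,0,0.8,0.45],[0,0,0,0.06,0,1.2,0.45],[0,0,0,0.06,0,1.45,0.45],[0,0,0,0.06,0,1.45,0.45],[0,0,0,0.06,0,1.45,0.3],[0,0,0,0.06,0,1.45,0.1],[0,0,0,0.06,0,1.45,0.1],[0,0,0,0.06,0,1.45,0.1],[0,0,0,0.06,0,1.45,0.1],[0,0,0,0.06,0,1.45,0.1]])

```text
time_s: 14.7
position: [0.54, -0.173, 0.0181]
tcp_rot: [[-0.802, 0.597, 0.001], [0.597, 0.802, -0.0], [-0.001, 0.0, -1.0]]
force: [1.0, 0.8, 0.4]
opening: 0.275
grasp_force: 29.9
```

```bash
python3 go.py -13.7 .54 -.1733 .18 .6425 -.0315 .18 .6425 -.0315 .145
```

```text
t 14.7 p [ 0.54   -0.173   0.0181] yaw 53.31 F [1.  0.8 0.4] M [ 0.1  -0.12 -0.03] open 0.275 grasp 29.9
rot [1.00e-02 1.00e-02 1.34e+01] shift [-0.01 -0.01 -5.4 ]
rot [1.00e-02 1.00e-02 1.34e+01] shift [ 0.07  5.83 -5.4 ]
rot [1.00e-02 1.00e-02 1.34e+01] shift [ 0.07  5.83 -4.23]
```

The opening of 23.9 mm matches the hexagon. Lifting and moving over the ring.

Request:
send_rows(commands=[[0,0,0,0,0,-0.4,0.1],[0,0,0,0,0,-1.2,0.1],[0,0,0,0,0,-2.2,0.1],[0,0,0,0,0,-3.2,0.1],[0,0,0,0,0,-4.2,0.1],[0,0,0.5,0,0.3,-5.1,0.1],[0,0,1.7,0,1.0,-5.4,0.1],[0,0,3.0,0,1.8,-5.4,0.1],[0,0,4.3,0,2.6,-5.4,0.1],[0,0,5.6,0,3.4,-5.4,0.1],[0,0,6.9,0.05,4.1,-5.4,0.1],[0,0,8.2,0.07,4.8,-5.4,0.1],[0,0,9.5,0.07,5.4,-5.4,0.1],[0,0,10.8,0.07,5.7,-5.4,0.1],[0,0,12.1,0.07,5.83,-5.4,0.1],[0,0,13.4,0.07,5.83,-5.2,0.1],[0,0,13.4,0.07,5.83,-4.8,0.1],[0,0,13.4,0.07,5.83,-4.5,0.1],[0,0,13.4,0.07,5.83,-4.4,0.1],[0,0,13.4,0.07,5.83,-4.4,0.1]])

```text
time_s: 16.37
position: [0.6407, -0.0313, 0.1478]
tcp_rot: [[0.235, 0.972, -0.004], [0.972, -0.235, 0.001], [-0.0, -0.004, -1.0]]
force: [-0.7, 0.2, -3.3]
opening: 0.273
grasp_force: 29.9
```

```bash
python3 go.py -13.7 .6425 -.0315 .15; python3 - <<'E'
from h import *
d=cap('side',6); cv2.imwrite('pics/j.png',crop(d['image'],285,155,370,255,6)); im=d["image"].astype(int).sum(2)//3
for v in (203,206,208,210,211,212,213,214,216,220,228,240): print(v,im[v,308:344].tolist())
E
```

```text
t 16.37 p [ 0.6407 -0.0313  0.1478] yaw -13.62 F [-0.7  0.2 -3.3] M [-0.12  0.05 -0.04] open 0.273 grasp 29.9
rot [-0.05  0.    0.02] shift [ 0.01  0.06 -0.07]
203 [76, 73, 73, 73, 72, 72, 71, 68, 61, 53, 50, 49, 51, 55, 60, 63, 65, 65, 66, 65, 64, 63, 61, 58, 54, 51, 50, 55, 64, 68, 69, 69, 69, 68, 69, 68]
206 [84, 79, 76, 75, 74, 73, 74, 73, 73, 70, 65, 59, 59, 60, 63, 66, 67, 67, 67, 66, 67, 70, 77, 84, 87, 85, 81, 79, 79, 77, 74, 70, 69, 68, 69, 69]
208 [157, 155, 150, 141, 135, 134, 133, 132, 131, 129, 119, 93, 83, 87, 76, 63, 60, 63, 66, 68, 71, 83, 106, 128, 139, 137, 132, 127, 125, 121, 110, 92, 81, 80, 79, 80]
210 [199, 200, 199, 196, 195, 194, 194, 193, 192, 189, 170, 125, 98, 102, 87, 65, 58, 59, 62, 66, 69, 72, 78, 88, 96, 98, 98, 98, 97, 97, 93, 86, 82, 82, 82, 82]
211 [189, 191, 192, 192, 193, 193, 193, 193, 192, 188, 167, 123, 91, 88, 78, 65, 60, 58, 59, 62, 66, 68, 70, 72, 74, 76, 75, 75, 75, 75, 74, 74, 73, 74, 73, 73]
212 [172, 173, 175, 177, 178, 178, 178, 178, 180, 177, 158, 119, 86, 76, 71, 67, 64, 60, 58, 59, 63, 67, 68, 69, 69, 69, 69, 69, 69, 69, 69, 69, 69, 6
[... 290 characters left out ...]
68, 70, 70, 71, 70, 69, 69, 69, 69, 69, 69]
216 [194, 193, 192, 186, 173, 162, 154, 152, 147, 131, 115, 111, 112, 109, 100, 91, 87, 85, 85, 79, 68, 60, 59, 62, 66, 66, 67, 73, 77, 74, 71, 70, 69, 69, 69, 70]
220 [113, 96, 82, 76, 74, 79, 91, 102, 109, 113, 115, 116, 117, 119, 117, 114, 112, 111, 109, 106, 101, 92, 80, 73, 77, 80, 81, 84, 84, 78, 72, 70, 70, 70, 70, 70]
228 [77, 76, 76, 76, 79, 84, 88, 91, 94, 97, 99, 101, 103, 104, 106, 106, 106, 105, 106, 105, 105, 105, 104, 102, 100, 97, 93, 88, 81, 73, 71, 71, 71, 71, 70, 70]
240 [181, 179, 180, 180, 179, 164, 122, 81, 67, 65, 66, 67, 67, 68, 67, 67, 67, 66, 66, 66, 66, 65, 65, 64, 64, 82, 114, 136, 144, 152, 152, 147, 147, 141, 139, 139]
```

View pics/j.png

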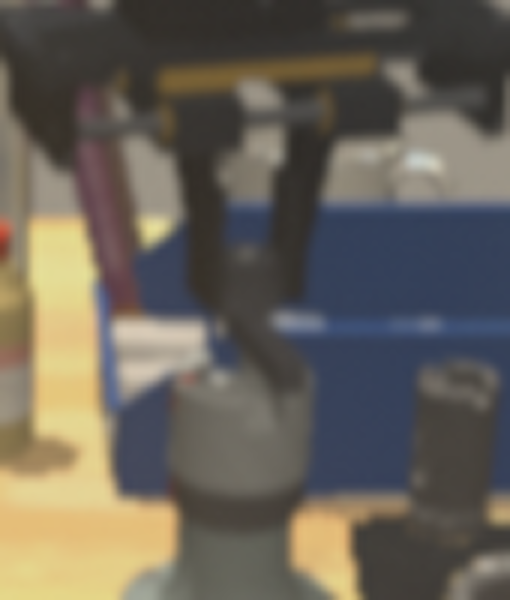

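The bar (dark strip at crop 230–300, y 310–390) hovers over the slot with the hexagon near crop x 250. The arm was still settling when I read its pose, so I'll re-read the state and measure numerically now that it is at rest.

```bash
python3 go.py -13.7 .6425 -.0315 .15; python3 - <<'E'
from h import *
d=cap('side',6); im=d["image"].astype(int).sum(2)//3
for v in (198,200,202,204,228,230,232): print(v,im[v,308:344].tolist())
p=read_state()["position"]; print(p, proj(d,[p,[*p[:2],p[2]+.01],[.6425,-.0316,.085]]).round(1).tolist())
E
```

```text
t 16.67 p [ 0.6427 -0.0316  0.1502] yaw -13.68 F [-0.4  0.1 -2.3] M [-0.13  0.1  -0.04] open 0.273 grasp 29.9
rot [0.01 0.   0.  ] shift [ 0.   -0.01  0.01]
198 [74, 73, 72, 72, 71, 71, 71, 67, 57, 49, 48, 48, 50, 52, 57, 63, 68, 73, 74, 71, 67, 65, 62, 57, 52, 51, 49, 51, 59, 66, 68, 69, 68, 68, 69, 69]
200 [73, 73, 72, 72, 72, 72, 71, 68, 57, 49, 48, 48, 50, 53, 56, 61, 62, 64, 63, 63, 63, 61, 58, 56, 53, 50, 49, 52, 61, 67, 69, 68, 68, 69, 69, 68]
202 [75, 73, 73, 73, 73, 71, 72, 68, 60, 52, 49, 49, 50, 54, 58, 62, 64, 64, 65, 64, 63, 63, 61, 58, 53, 50, 49, 54, 62, 68, 69, 69, 69, 69, 69, 69]
204 [76, 74, 73, 73, 72, 72, 72, 71, 69, 63, 55, 51, 51, 55, 60, 65, 67, 66, 66, 66, 65, 64, 64, 62, 59, 56, 56, 58, 65, 69, 68, 69, 69, 69, 69, 69]
228 [77, 76, 76, 76, 80, 85, 88, 91, 94, 97, 99, 101, 103, 105, 105, 106, 106, 105, 106, 105, 105, 105, 103, 102, 99, 97, 93, 88, 81, 74, 71, 71, 70, 71, 70, 71]
230 [77, 76, 76, 76, 82, 88, 90, 92, 95, 97, 100, 102, 103, 104, 105, 106, 107, 107, 106, 104, 103, 103, 103, 101, 100, 97, 93, 88, 80, 74, 71, 71, 70, 71, 70, 70]
232 [77, 77, 76, 76, 80, 86, 89, 91, 95, 97, 100, 101, 103, 104, 105, 106, 107, 108, 107, 106, 104, 103, 102, 101, 99, 97, 94, 88, 79, 73, 72, 71, 71, 71, 70, 70]
[ 0.64236649 -0.03137926  0.14983844] [[325.5, 202.7], [325.7, 198.7], [324.4, 227.8]]
```

Request:
send_rows(commands=[[0,0,0,0,-0.035,0,0.1],[0,0,0,0,-0.035,0.1,0.1],[0,0,0,0,-0.035,0.25,0.1],[0,0,0,0,-0.035,0.4,0.1],[0,0,0,0,-0.035,0.45,0.1],[0,0,0,0,-0.035,0.49,0.1],[0,0,0,0,-0.035,0.53,0.1],[0,0,0,0,-0.035,0.57,0.1],[0,0,0,0,-0.035,0.61,0.1],[0,0,0,0,-0.035,0.65,0.1],[0,0,0,0,-0.035,0.65,0.1],[0,0,0,0,-0.035,0.65,0.1]])

```text
time_s: 17.97
position: [0.6414, -0.0311, 0.1302]
tcp_rot: [[0.237, 0.972, 0.0], [0.972, -0.237, -0.0], [-0.0, 0.0, -1.0]]
force: [-0.5, -0.0, -1.9]
opening: 0.272
grasp_force: 29.9
```

Request:
send_rows(commands=[[0,0,0,0,0,0.04,0.1],[0,0,0,0,0,0.08,0.1],[0,0,0,0,0,0.12,0.1],[0,0,0,0,0,0.16,0.1],[0,0,0,0,0,0.2,0.1],[0,0,0,0,0,0.23,0.1],[0,0,0,0,0,0.26,0.1],[0,0,0,0,0,0.28,0.1],[0,0,0,0,0,0.28,0.1]])

```text
time_s: 18.72
position: [0.6415, -0.0311, 0.1221]
tcp_rot: [[0.237, 0.972, 0.001], [0.972, -0.237, -0.0], [-0.0, 0.001, -1.0]]
force: [0.2, -0.1, 0.0]
opening: 0.273
grasp_force: 29.9
```

The bar is seated at TCP z 0.1221, as predicted. Releasing and retreating.

Request:
send_rows(commands=[[0,0,0,0,0,0.01,0.1],[0,0,0,0,0,0.01,0.3],[0,0,0,0,0,0,0.4],[0,0,0,0,0,0,0.5],[0,0,0,0,0,0,0.5],[0,0,0,0,0,0,0.5],[0,0,0,0,0,-0.4,0.5],[0,0,0,0,0,-1,0.5],[0,0,0,0,0,-2,0.5],[0,0,0,-1,-1,-3,0.5],[0,0,0,-1,-2,-3.5,0.5],[0,0,0,-1,-3,-3.5,0.5],[0,0,0,-1,-4,-3.5,0.5],[0,0,0,-1,-5,-3.5,0.5],[0,0,0,-1,-5,-3.5,0.5],[0,0,0,-1,-5,-3.5,0.5]])

```text
time_s: 20.05
position: [0.4872, -0.0243, 0.2278]
tcp_rot: [[0.236, 0.972, 0.001], [0.972, -0.236, -0.0], [0.0, 0.001, -1.0]]
force: [-0.0, -0.6, 1.3]
opening: 0.5
grasp_force: 0.0
```

```bash
python3 go.py -13.7 .5 -.0 .22; python3 - <<'E'
from m import *
d=cap('side',6); c=cap('top',4); sh=c["image"].shape[:2]
for n,k,(u,v),r in (("side",d,(325,208),22),("top",c,(297,184),24)):
    V=k["image"].max(2); m=((V<85)&win(sh,u,v,r)).astype(np.uint8)
    n_,l,st,ce=cv2.connectedComponentsWithStats(m); print(n,[(s.tolist(),e.round(1).tolist()) for s,e in zip(st[1:],ce[1:]) if s[4]>8])
th=np.radians(76.3); a=np.array([np.cos(th),np.sin(th)])*.055; o=np.array([.642,-.0315])
print("expect ends+hex top, side/top"); P=[[*(o+a),.118],[*(o-a),.118],[*o,.14]]; print(proj(d,P).round(1).tolist(),proj(c,P).round(1).tolist())
E
```

```text
t 20.05 p [ 0.4872 -0.0243  0.2278] yaw -13.68 F [-0.  -0.6  1.3] M [-0.11  0.08  0.03] open 0.5 grasp 0.0
rot [ 0.01 -0.    0.  ] shift [0.89 0.22 0.26]
side [([319, 208, 13, 11, 83], [325.0, 213.5]), ([326, 223, 11, 7, 48], [330.8, 226.7])]
top [([276, 160, 45, 26, 508], [301.2, 169.1]), ([276, 178, 45, 30, 228], [294.4, 189.0])]
expect ends+hex top, side/top
[[317.6, 206.2], [332.8, 225.0], [325.2, 206.6]] [[274.1, 179.9], [318.5, 190.9], [296.7, 183.0]]
```

```bash
python3 -c "
from rig import bot,read_state
print(read_state()['qvel'].round(2) if hasattr(read_state()['qvel'],'round') else read_state()['qvel']); print(bot.hand_in())"
```

```text
[-0.11 -0.2   0.38 -0.07 -0.07  0.05]
the job is handed in; nothing more can be done
None
```

The ring sits home on the shoulder with its tab in the keyway and the bar lies flat in the slots, hexagon up, going by the seating heights, contact forces and side view; the job is handed in at about 20.5 s, but no verdict came back.

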